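# Put the spare label roll away and shut the drawer

## Task

Put the small label roll, the smallest of the rolls on the worktop, into the open top drawer of the small two-drawer unit and let go of it. Then push that drawer fully shut with the roll inside.

Things in the scene. Friction and masses are not known exactly. Their poses are not given: they have to be found in the camera images.
- label_roll: The roll to put away: a small white roll lying flat, 44 mm in diameter, 30 mm high, about 40 g, rigid; grip it across its outside. Origin at the centre of its underside, z up. It lies in one of three places in a row across the front of the worktop; the other two hold bigger brown tape rolls (80, 96 mm across, 48 mm high), not wanted, at least 110 mm from centre to centre.
- unit_drawer0 (a joint): Slide of the top drawer in m: 0 is fully shut, larger is further out (towards the robot), at most 0.105; starts between 0.088 and 0.103. It slides freely (about 1 N of friction, no spring or latch) and stays where left; a push of a few newtons on its handle or front shuts it against a hard stop. The unit itself (grey, 165 deep, 180 wide, 139 mm high) is fixed.
- drawer_floor (a point): Place for the roll: a point on the top drawer's inner floor, on its centre line, 40 mm behind the inside of its front wall, 77.5 mm above the worktop; moves with the drawer. z up, x the way the drawer shuts, y across it. Inside it is 138 mm wide; side walls rise 35 mm, front 45 mm, the unit's top 62 mm above this floor. The unit covers the drawer from 42 mm (or more) behind this point.
- unit_drawer0_handle (a point): Middle of the top drawer's handle: a level steel bar, 11 mm thick, about 100 mm long across the drawer, 35 mm in front of its front panel, 99 mm above the worktop; moves with the drawer. Axes as drawer_floor (x is the way the drawer shuts). It lies 96 mm to the -x side of drawer_floor. The lower drawer, shut, has the same handle 55 mm lower.

How it is judged:
On the way:
1. the label roll lies in the top drawer, released, while the drawer is still open (value of joint unit_drawer0 above 0.05 m and x of label_roll in the frame of drawer_floor between -0.04 and 0.08 m and y of label_roll in the frame of drawer_floor between -0.07 and 0.07 m and z of label_roll in the frame of drawer_floor between -0.01 and 0.03 m and contact force between label_roll and the fingers below 0.1 N), for 0.2 s.
At the end, for the whole second after the job is handed in: The top drawer is shut (within 10 mm of fully home) and the label roll lies at rest on the floor inside it (value of joint unit_drawer0 below 0.01 m and x of label_roll in the frame of drawer_floor between -0.04 and 0.08 m and y of label_roll in the frame of drawer_floor between -0.07 and 0.07 m and z of label_roll in the frame of drawer_floor between -0.01 and 0.03 m and linear speed of label_roll below 0.02 m/s); the robot touches nothing.
It also fails if it takes over 48 s, if anything falls off the work surface, if the arm or the gripper's body presses on something with over 40 N, if the wrist force passes 120 N, or if a joint passes its speed limit or range.

## Robot

A 6-joint arm with a two-finger parallel gripper is mounted at the origin on a cart in front of the work surface, level with it; the furniture and walls round the work are solid. World frame = base frame: x ahead of the robot, y to its left, z up, the work surface at z = 0. Lengths are in m, angles in rad, forces in N, time in s.
With the tool pointing down it reaches from about 0.325 to 0.925 m from the base axis. Payload 3.1 kg.
Tool frame: the origin (TCP) lies midway between the tips of the shut fingers; the grasp point (between the pads) lies 19 mm behind it; z points along the fingers, y is the line along which they close (so a half turn about z gives the same grasp; the last joint's range is limited). The gripper opens to 85 mm and grips with 20 to 120 N. Pads are 22 mm wide; open, the fingers measure 114 mm over their backs; the gripper's body (76 mm by 85 mm) begins 54 mm behind the grasp point. The pads swing forward as they close: fully open they stand 13 mm farther back than shut.
Start: joints at [1.103, 0.217, 1.613, -0, 1.311, -0.112], TCP at [0.218, 0.586, 0.231] pointing down, gripper open.
Joint ranges: [-2.75, 2.75], [-0.78, 2.1], [0.31, 2.55], [-1.13, 4.27], [0.13, 2.63], [-2.58, 2.58]. Speed limits (rad/s): [2.79, 2.79, 3.14, 3.14, 3.14, 3.14].

## Interface

Orientations are given as a 3x3 rotation matrix whose columns are the frame's x, y, z axes.
In Python, from station import arm, eyes, workorder gives the robot as it stands. The module is installed in compiled form; this text tells all that it offers.
- The arm moves only by the tool send_rows, never from a script. Its argument "increments" is a list of rows, each a list of 7 numbers: the finger opening in mm, from 0 to 85.4, then the shift along the world's x, y, z in mm, then the turn, a rotation vector about the world's x, y, z in degrees. In form: [[gripper, x, y, z, rx, ry, rz], ...]. A call has 1 to 5 rows; each row is the pose to reach, as a shift and turn from the pose commanded when the call began; what a row does not reach only later rows make up. A row lasts 1/8 s, in which the tool goes at most 62.5 mm and 10.7 degrees, less where a joint would pass 70% of its speed; a pose out of reach is approached as far as the arm can. A call with a gripper value outside its range is refused whole. The fingers move at their own pace and stop on an object; the grip force is fixed at half the most. Time passes only in rows, so rows that repeat a pose let the fingers close. It gives the time, the measured TCP pose, the force, the opening and the grip force at its end, in the units of the state.
- arm.read_state(): the state, without advancing time (a new reading comes with each control period).
- eyes.grab_frame(name): name is "scene" or "top" or "wrist"; returns (picture, depth): 384x512x3 uint8, blue, green, red; 384x512 float32, m along the optical axis (not along the pixel's ray), 0 where there is no reading.
- eyes.camera_info(name): a dict with "intrinsics" (3x3 intrinsics, pixels), "R" (3x3) and "t" (3): a world point X has camera coordinates R X + t. Camera axes: x right, y down, z forward; pixel columns grow to the right and rows downward; lengths in m; the calibration is good to about 2 mm. The wrist camera is an equidistant fisheye: a pixel r from the principal point sees the ray r / f radians off the axis. A picture is of the moment at which its call begins: read the wrist's pose just before it. camera_info takes no time and is no camera call; for the wrist camera it gives the pose at the moment of the call.
- workorder.job_done(): hands the job in; it is judged then, once.
The state is a dict: "clock": time; "q": joint angles; "qvel": joint speeds; "joint_efforts": joint torques, N m; "tool_pos": TCP position; "orientation": TCP orientation; "force": force on the tool from outside, world axes, zero at the start; "torque": the same for the moment, N m; "width": finger opening in m; "gripper_force": force on a finger pad.
Only numpy, scipy, OpenCV 4.12 (cv2) and the standard library are available. Lean on these libraries where they do the work, as an engineer would, in place of code of your own. Each camera call takes 0.05 s, during which the arm holds its last target. There are 200 camera calls.

## Working session

There is one attempt and no reset: what is moved stays moved. The work goes in short steps, Python scripts to look and compute and a tool call to move; the robot and the scene stay as the last step left them, time stands still between calls to the robot, and variables do not carry over. Pictures are saved under pics/ and viewed, at most 10 in all, crops included, and the job is handed in when it is done.

Besides the shell and the picture viewer there is one more tool, called after "Request:" by a JSON object that holds its "op" and its "data", one argument or row to a line. send_rows: Moves the arm, as the interface text tells. Its arguments: {"type":"object","properties":{"increments":{"type":"array"}},"required":["increments"]}

```bash
mkdir -p pics
cat > h.py <<'E'
import numpy as np, cv2
from station import arm, eyes, workorder
def cloud(name):
    im,d=eyes.grab_frame(name); c=eyes.camera_info(name); K=c["intrinsics"]
    v,u=np.indices(d.shape)
    P=np.stack([(u-K[0,2])/K[0,0]*d,(v-K[1,2])/K[1,1]*d,d],-1)
    return im,d,(P-c["t"])@c["R"]   # R^T (P-t)
E
python3 - <<'E'
from h import *
a=[]
for n in ("scene","top"):
    im,d,W=cloud(n); np.savez(f"{n}.npz",im=im,d=d,W=W); a.append(im)
    c=eyes.camera_info(n); print(n,-c["R"].T@c["t"],c["R"].round(2).tolist())
cv2.imwrite("pics/a.png",cv2.resize(np.vstack(a),(400*1,600)))
cv2.imwrite("pics/top.png",a[1]); cv2.imwrite("pics/scene.png",a[0])
print(arm.read_state()["clock"],arm.read_state()["orientation"].round(3) if hasattr(arm.read_state()["orientation"],'round') else arm.read_state()["orientation"])
E
```

```text
scene [ 0.15492841 -0.5326388   0.77098793] [[0.86, -0.51, -0.01], [-0.35, -0.59, -0.72], [0.36, 0.63, -0.69]]
top [0.39814461 0.08419517 1.0208751 ] [[0.02, -1.0, -0.01], [-0.99, -0.02, -0.13], [0.13, 0.01, -0.99]]
0.1 [[-0.937  0.348 -0.001]
 [ 0.348  0.937 -0.002]
 [ 0.    -0.002 -1.   ]]
```

View pics/top.png

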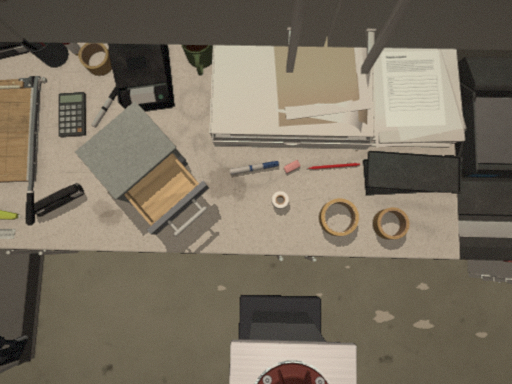

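View pics/scene.png

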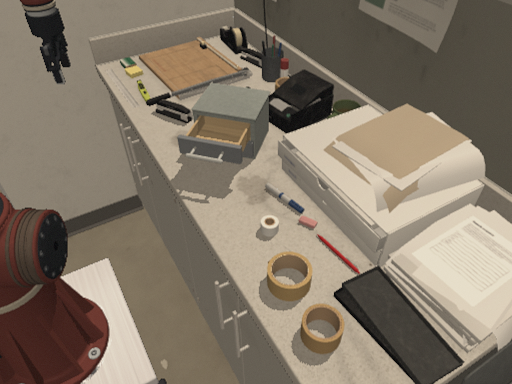

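The top view shows the white roll at about (280,200), the brown rolls at (340,217) and (391,223), and the unit's top at about (127,147). The open drawer faces lower right, with its handle at about (190,220). Next I'll measure these.

```bash
cat > m.py <<'E'
from h import *
z=np.load("top.npz"); W,im=z["W"],z["im"].astype(int)
def near(u0,v0,u1,v1,lo,hi):
    m=np.zeros(W.shape[:2],bool); m[v0:v1,u0:u1]=True
    return m&(W[...,2]>lo)&(W[...,2]<hi)&(z["d"]>0)
m=near(262,182,300,218,.02,.045)
print("roll",cv2.minEnclosingCircle(W[m][:,:2].astype(np.float32)),np.median(W[m],0),m.sum())
def rect(n,m):
    # largest blob, min rect in xy
    k,l,s,_=cv2.connectedComponentsWithStats(m.astype(np.uint8)); i=1+np.argmax(s[1:,4])
    p=W[l==i]; r=cv2.minAreaRect(p[:,:2].astype(np.float32)); print(n,r,cv2.boxPoints(r).round(3).tolist(),np.median(p[:,2]),len(p))
rect("top",near(70,95,215,260,.130,.15))
rect("front",near(70,95,215,260,.113,.128))
rect("handle",near(150,180,235,265,.09,.108))
rect("floor",near(70,95,235,260,.07,.085))
for n,a,b in (("rim",.105,.128),("hand",.09,.108)):
    mm=near(120,140,235,265,a,b); print(n,mm.sum())
c=near(60,90,240,265,.02,.2); h=np.where(c,W[...,2]*1200,0).clip(0,255).astype(np.uint8)
cv2.imwrite("pics/h.png",cv2.resize(np.hstack([h[90:265,60:240],z["im"][90:265,60:240,1]]),None,fx=2.2,fy=2.2,interpolation=0))
E
python3 m.py
```

```text
roll ((0.5123062133789062, 0.04158516973257065), 0.02203092724084854) [0.51273568 0.04242121 0.02892913] 186
top ((0.6096161603927612, 0.4122826159000397), (0.15551654994487762, 0.18630895018577576), 43.53375244140625) [[0.48899999260902405, 0.4259999990463257], [0.6169999837875366, 0.29100000858306885], [0.7300000190734863, 0.39800000190734863], [0.6019999980926514, 0.5329999923706055]] 0.1382756883563101 5030
front ((0.48000839352607727, 0.2893705368041992), (0.02115439623594284, 0.1729932278394699), 43.6075325012207) [[0.4129999876022339, 0.3449999988079071], [0.5320000052452087, 0.21899999678134918], [0.546999990940094, 0.23399999737739563], [0.42800000309944153, 0.35899999737739563]] 0.12110587763245378 548
handle ((0.45881399512290955, 0.2681910991668701), (0.041706833988428116, 0.17152145504951477), 43.316123962402344) [[0.38499999046325684, 0.3160000145435333], [0.5019999742507935, 0.19099999964237213], [0.5329999923706055, 0.2199999988079071], [0.41499999165534973, 0.3449999988079071]] 0.10205668220253795 376
floor ((0.5297576189041138, 0.33764132857322693), (0.10055281221866608, 0.1382049024105072), 43.01896286010742) [[0.44600000977516174, 0.3540000021457672], [0.5400000214576721, 0.2529999911785126], [0.6140000224113464, 0.32100000977516174], [0.5189999938011169, 0.421999990940094]] 0.07680440303438436 2196
rim 1056
hand 506
```

View pics/h.png

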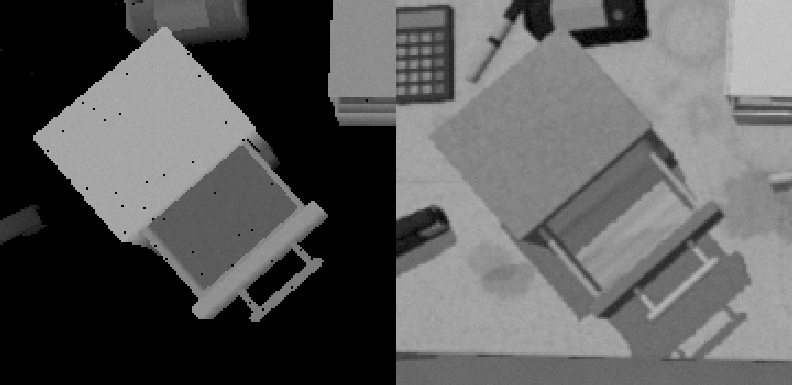

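Measured values:

| Item | Position (m) |
|---|---|
| Roll | (0.512, 0.042) |
| Drawer axis (shutting direction) | 43.4° |
| drawer_floor | about (0.517, 0.324) |
| Handle | about (0.447, 0.258) |

I'll go above the roll while turning the tool +64°, so the fingers close across the drawer.

Request:
{"op": "send_rows", "data": {
  "increments": [
    [85, 29, -54, 0, 0, 0, 6.4],
    [85, 59, -109, 0, 0, 0, 12.8],
    [85, 88, -163, 0, 0, 0, 19.2],
    [85, 118, -218, 0, 0, 0, 25.6],
    [85, 147, -272, 0, 0, 0, 32]
  ]
}}

```text
clock: 0.72
tool_pos: [0.365, 0.3119, 0.2309]
orientation: [[-0.979, -0.205, -0.0], [-0.205, 0.979, -0.0], [0.0, -0.0, -1.0]]
force: [2.2, -0.2, 0.1]
width: 0.0852
gripper_force: 0.0
```

Request:
{"op": "send_rows", "data": {
  "increments": [
    [85, 29, -54, -10, 0, 0, 6.4],
    [85, 59, -109, -30, 0, 0, 12.8],
    [85, 88, -163, -60, 0, 0, 19.2],
    [85, 118, -218, -90, 0, 0, 25.6],
    [85, 147, -272, -110, 0, 0, 31.8]
  ]
}}

```text
clock: 1.35
tool_pos: [0.5035, 0.055, 0.1258]
orientation: [[-0.724, -0.69, -0.001], [-0.69, 0.724, 0.0], [0.001, 0.001, -1.0]]
force: [0.5, 1.1, 0.3]
width: 0.0846
gripper_force: 0.0
```

Run:
```python
from h import *
s=arm.read_state(); print(s["clock"],np.round(s["tool_pos"],4),np.round(s["orientation"],3).tolist(),np.round(s["q"],2),s["width"])
c=eyes.camera_info("wrist"); im,d=eyes.grab_frame("wrist"); cv2.imwrite("pics/w.png",im)
K=c["intrinsics"]; p=c["R"]@np.array([.5123,.0420,.03])+c["t"]; th=np.arctan2(np.hypot(*p[:2]),p[2]); r=K[0,0]*th*p[:2]/np.hypot(*p[:2])
print("roll pred px",r+K[:2,2])
```

```text
1.35 [0.5035 0.055  0.1258] [[-0.724, -0.69, -0.001], [-0.69, 0.724, 0.0], [0.001, 0.001, -1.0]] [-0.03  0.09  1.98  0.    1.08 -2.36] 0.08464430145227433
roll pred px [238.70225947 192.68951237]
```

View pics/w.png

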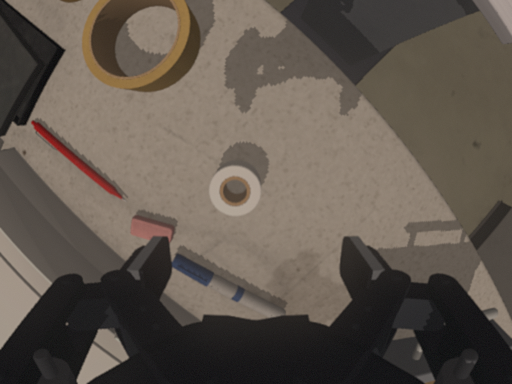

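The wrist view shows the white roll at about (235,190), within a few pixels of the prediction, though the arm was still settling. I'll descend over it and close.

Request:
{"op": "send_rows", "data": {
  "increments": [
    [85, 0, 0, -20, 0, 0, 0],
    [85, 0, 0, -60, 0, 0, 0],
    [85, 0, 0, -100, 0, 0, 0],
    [85, 0, 0, -120, 0, 0, 0],
    [85, 0, 0, -120, 0, 0, 0]
  ]
}}

```text
clock: 2.02
tool_pos: [0.5012, 0.0568, 0.0051]
orientation: [[-0.727, -0.687, -0.006], [-0.687, 0.727, 0.0], [0.004, 0.004, -1.0]]
force: [-0.6, -0.6, 0.5]
width: 0.0854
gripper_force: 0.0
```

Request:
{"op": "send_rows", "data": {
  "increments": [
    [30, 0, 0, 0, 0, 0, 0],
    [30, 0, 0, 0, 0, 0, 0],
    [30, 0, 0, 0, 0, 0, 0],
    [30, 0, 0, 0, 0, 0, 0],
    [30, 0, 0, 0, 0, 0, 0]
  ]
}}

```text
clock: 2.65
tool_pos: [0.5058, 0.0567, 0.0093]
orientation: [[-0.726, -0.687, 0.004], [-0.687, 0.726, 0.0], [-0.003, -0.003, -1.0]]
force: [-0.1, 0.1, 5.9]
width: 0.0415
gripper_force: 61.2
```

Request:
{"op": "send_rows", "data": {
  "increments": [
    [30, 0, 0, 20, 0, 0, 0],
    [30, 0, 0, 60, 0, 0, 0],
    [30, 0, 0, 110, 0, 0, 0],
    [30, 0, 0, 160, 0, 0, 0],
    [30, 0, 0, 180, 0, 0, 0]
  ]
}}

```text
clock: 3.28
tool_pos: [0.5057, 0.0568, 0.1916]
orientation: [[-0.726, -0.687, 0.007], [-0.687, 0.726, 0.0], [-0.005, -0.005, -1.0]]
force: [0.3, -0.2, -0.0]
width: 0.0417
gripper_force: 60.8
```

Run:
```python
from h import *
s=arm.read_state(); print(s["clock"],np.round(s["tool_pos"],4),s["width"],s["gripper_force"])
im,d,W=cloud("scene"); w,_=eyes.grab_frame("wrist")
cv2.imwrite("pics/g.png",np.vstack([w[150:,100:420],cv2.resize(im[130:280,160:320],(320,300))]))
```

```text
3.275 [0.5057 0.0568 0.1916] 0.0417041236313466 60.780191333033144
```

View pics/g.png

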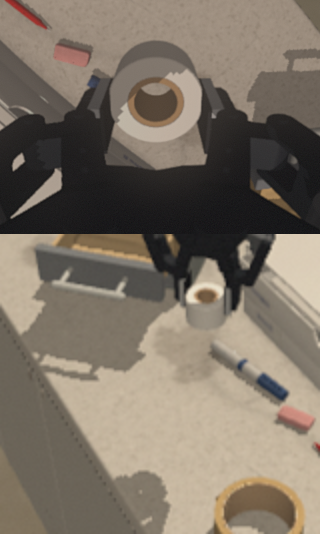

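The roll is held between the fingers, seen at (155,95) in the wrist crop and (207,300) in the scene crop. I'll carry it over the drawer.

Request:
{"op": "send_rows", "data": {
  "increments": [
    [30, 3, 50, 0, 0, 0, 0],
    [30, 6, 100, 0, 0, 0, 0],
    [30, 9, 150, 0, 0, 0, 0],
    [30, 12, 200, 0, 0, 0, 0],
    [30, 14, 240, 0, 0, 0, 0]
  ]
}}

```text
clock: 4.0
tool_pos: [0.5163, 0.2981, 0.1851]
orientation: [[-0.726, -0.688, -0.003], [-0.688, 0.726, -0.001], [0.003, 0.001, -1.0]]
force: [-0.2, 0.3, 0.0]
width: 0.0414
gripper_force: 60.8
```

Request:
{"op": "send_rows", "data": {
  "increments": [
    [30, 0, 20, 0, 0, 0, 0],
    [30, 0, 31, 0, 0, 0, 0],
    [30, 0, 31, 0, 0, 0, 0],
    [30, 0, 31, 0, 0, 0, 0]
  ]
}}

```text
clock: 4.5
tool_pos: [0.5178, 0.3264, 0.1871]
orientation: [[-0.727, -0.686, -0.0], [-0.686, 0.727, -0.001], [0.001, -0.0, -1.0]]
force: [-0.5, 0.2, -0.4]
width: 0.0415
gripper_force: 60.8
```

Run:
```python
from h import *
im,d,W=cloud("scene"); w,_=eyes.grab_frame("wrist")
cv2.imwrite("pics/g2.png",np.vstack([w[100:,60:460],cv2.resize(im[50:200,150:350],(400,300))]))
```

```text
(no output)
```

View pics/g2.png

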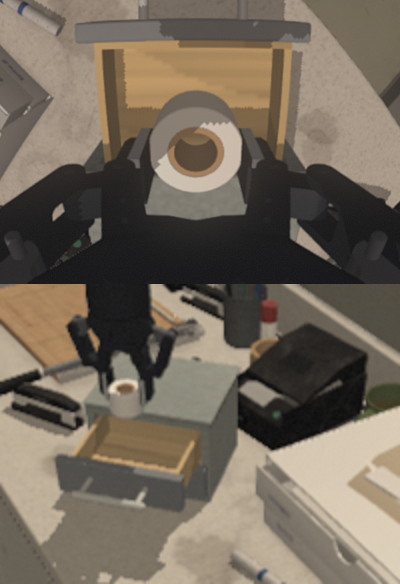

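The roll is centred across the drawer, just behind the front wall. I'll lower it, release with a modest opening and rise.

Request:
{"op": "send_rows", "data": {
  "increments": [
    [30, 0, 0, -40, 0, 0, 0],
    [30, 0, 0, -75, 0, 0, 0],
    [30, 0, 0, -90, 0, 0, 0],
    [30, 0, 0, -96, 0, 0, 0],
    [30, 0, 0, -96, 0, 0, 0]
  ]
}}

```text
clock: 5.22
tool_pos: [0.5185, 0.3278, 0.0922]
orientation: [[-0.727, -0.687, 0.001], [-0.687, 0.727, 0.001], [-0.001, -0.0, -1.0]]
force: [0.1, -0.4, 0.4]
width: 0.0416
gripper_force: 60.8
```

Request:
{"op": "send_rows", "data": {
  "increments": [
    [30, 0, 0, -4, 0, 0, 0],
    [58, 0, 0, -4, 0, 0, 0],
    [58, 0, 0, -4, 0, 0, 0],
    [58, 0, 0, -4, 0, 0, 0]
  ]
}}

```text
clock: 5.72
tool_pos: [0.518, 0.3278, 0.0877]
orientation: [[-0.726, -0.687, 0.001], [-0.687, 0.726, 0.0], [-0.001, -0.0, -1.0]]
force: [-0.1, -0.4, -0.4]
width: 0.058
gripper_force: 0.0
```

Request:
{"op": "send_rows", "data": {
  "increments": [
    [58, 0, 0, 10, 0, 0, 0],
    [58, 0, 0, 35, 0, 0, 0],
    [58, 0, 0, 70, 0, 0, 0],
    [58, 0, 0, 110, 0, 0, 0]
  ]
}}

```text
clock: 6.22
tool_pos: [0.5174, 0.3275, 0.1984]
orientation: [[-0.726, -0.687, -0.001], [-0.687, 0.726, -0.0], [0.001, 0.0, -1.0]]
force: [1.1, -0.6, 0.6]
width: 0.0577
gripper_force: 0.0
```

Request:
{"op": "send_rows", "data": {
  "increments": [
    [0, -40, -40, 0, 0, 0, 0],
    [0, -80, -76, 0, 0, 0, 0],
    [0, -110, -104, 0, 0, 0, 0],
    [0, -110, -104, 0, 0, 0, 0]
  ]
}}

```text
clock: 6.72
tool_pos: [0.4056, 0.2223, 0.1972]
orientation: [[-0.727, -0.686, -0.001], [-0.686, 0.727, -0.0], [0.001, 0.0, -1.0]]
force: [0.6, 0.2, -0.5]
width: -0.0001
gripper_force: 0.0
```

Run:
```python
from h import *
s=arm.read_state(); print(s["clock"],np.round(s["tool_pos"],4),s["width"])
im,d,W=cloud("top"); z=W[...,2]; sc,_=eyes.grab_frame("scene")
R=np.array([[.7266,.687],[-.687,.7266]])
S=(W[...,:2]-[.5167,.3241])@R.T
m=(abs(S[...,0])<.06)&(abs(S[...,1])<.06)&(d>0)&(z>.095)&(z<.118)&(S[...,0]>-.035)
p=S[m]; print("roll in drawer (s,t)",cv2.minEnclosingCircle(p.astype(np.float32)),np.median(z[m]),m.sum())
f=(abs(S[...,0]+.05)<.03)&(abs(S[...,1])<.08)&(z>.113)&(z<.128)&(d>0); print("front s",np.median(S[f],0),f.sum())
cv2.imwrite("pics/g3.png",np.vstack([cv2.resize(im[90:265,60:260],(400,350)),cv2.resize(sc[60:180,150:350],(400,240))]))
```

```text
6.725 [0.4056 0.2223 0.1972] -6.123737273975181e-05
roll in drawer (s,t) ((-0.000749270839150995, 0.0025879614986479282), 0.022504689171910286) 0.1060472241299981 239
front s [-0.05312424 -0.06154075] 119
```

View pics/g3.png

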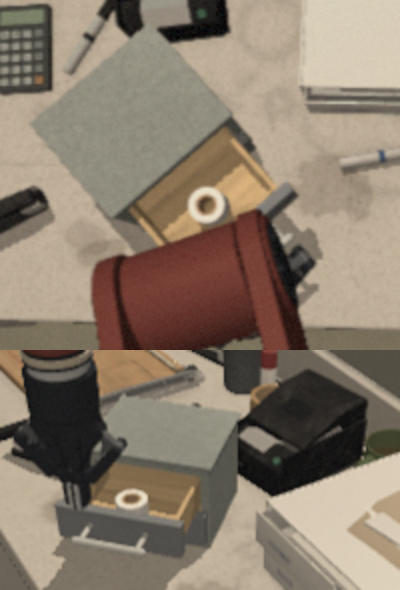

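The roll lies in the drawer at about (0, +3 mm) from drawer_floor, visible at (208,205) in the top crop, with the fingers clear in front of the handle. I'll descend and then push along (0.727, 0.687).

Request:
{"op": "send_rows", "data": {
  "increments": [
    [0, 0, 0, -50, 0, 0, 0],
    [0, 0, 0, -95, 0, 0, 0],
    [0, 0, 0, -114, 0, 0, 0],
    [0, 0, 0, -114, 0, 0, 0]
  ]
}}

```text
clock: 7.32
tool_pos: [0.4075, 0.2239, 0.0818]
orientation: [[-0.726, -0.688, -0.003], [-0.688, 0.726, -0.001], [0.003, 0.001, -1.0]]
force: [0.4, 0.0, 1.5]
width: 0.0003
gripper_force: 0.0
```

Request:
{"op": "send_rows", "data": {
  "increments": [
    [0, 11, 10, 0, 0, 0, 0],
    [0, 22, 21, 0, 0, 0, 0],
    [0, 29, 27, 0, 0, 0, 0],
    [0, 36, 34, 0, 0, 0, 0],
    [0, 44, 41, 0, 0, 0, 0]
  ]
}}

```text
clock: 7.95
tool_pos: [0.452, 0.2651, 0.0834]
orientation: [[-0.726, -0.687, -0.0], [-0.687, 0.726, 0.0], [0.0, 0.0, -1.0]]
force: [-0.5, -0.3, 0.6]
width: -0.0
gripper_force: 0.7
```

Request:
{"op": "send_rows", "data": {
  "increments": [
    [0, 8, 8, 0, 0, 0, 0],
    [0, 16, 15, 0, 0, 0, 0],
    [0, 24, 23, 0, 0, 0, 0],
    [0, 32, 30, 0, 0, 0, 0],
    [0, 40, 38, 0, 0, 0, 0]
  ]
}}

```text
clock: 8.57
tool_pos: [0.4922, 0.303, 0.0831]
orientation: [[-0.726, -0.687, -0.0], [-0.687, 0.726, -0.0], [0.0, -0.0, -1.0]]
force: [-1.1, -1.7, 0.0]
width: 0.0002
gripper_force: 0.7
```

Run:
```python
from h import *
s=arm.read_state(); print(s["clock"],np.round(s["tool_pos"],4),s["force"])
sc,_=eyes.grab_frame("scene")
cv2.imwrite("pics/g4.png",cv2.resize(sc[60:180,150:350],(600,360)))
```

```text
8.575 [0.4922 0.303  0.0831] [-1.0974761  -1.68457246  0.01390875]
```

View pics/g4.png

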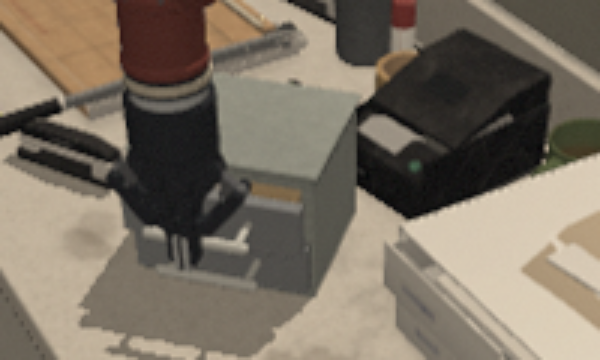

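The drawer is nearly shut. The fingers press the upper handle at about (185,245), and only a small gap of drawer shows at (275,190). I'll continue in small steps until the force rises.

Request:
{"op": "send_rows", "data": {
  "increments": [
    [0, 3, 3, 0, 0, 0, 0],
    [0, 6, 5, 0, 0, 0, 0],
    [0, 8, 7, 0, 0, 0, 0]
  ]
}}

```text
clock: 9.0
tool_pos: [0.4995, 0.3096, 0.0831]
orientation: [[-0.726, -0.687, -0.001], [-0.687, 0.726, -0.0], [0.001, 0.0, -1.0]]
force: [-1.3, -1.1, -0.4]
width: -0.0
gripper_force: 0.6
```

Request:
{"op": "send_rows", "data": {
  "increments": [
    [0, 2, 2, 0, 0, 0, 0],
    [0, 3, 3, 0, 0, 0, 0]
  ]
}}

```text
clock: 9.25
tool_pos: [0.5027, 0.3126, 0.0831]
orientation: [[-0.726, -0.687, -0.0], [-0.687, 0.726, -0.0], [0.0, -0.0, -1.0]]
force: [-1.2, -0.7, -0.1]
width: 0.0004
gripper_force: 0.5
```

Request:
{"op": "send_rows", "data": {
  "increments": [
    [0, 2, 2, 0, 0, 0, 0],
    [0, 3, 3, 0, 0, 0, 0]
  ]
}}

```text
clock: 9.5
tool_pos: [0.5058, 0.3155, 0.0832]
orientation: [[-0.726, -0.687, -0.0], [-0.687, 0.726, -0.0], [0.0, -0.0, -1.0]]
force: [-2.0, -2.1, 0.2]
width: -0.0
gripper_force: 1.7
```

Request:
{"op": "send_rows", "data": {
  "increments": [
    [0, 1, 1, 0, 0, 0, 0],
    [0, 2, 2, 0, 0, 0, 0]
  ]
}}

```text
clock: 9.75
tool_pos: [0.5058, 0.3156, 0.083]
orientation: [[-0.726, -0.688, -0.005], [-0.688, 0.726, -0.005], [0.007, 0.0, -1.0]]
force: [-6.3, -7.7, 7.0]
width: 0.0001
gripper_force: 5.3
```

Request:
{"op": "send_rows", "data": {
  "increments": [
    [0, 1, 1, 0, 0, 0, 0],
    [0, 1, 1, 0, 0, 0, 0]
  ]
}}

```text
clock: 10.0
tool_pos: [0.5058, 0.3156, 0.083]
orientation: [[-0.726, -0.688, -0.008], [-0.688, 0.726, -0.007], [0.011, 0.0, -1.0]]
force: [-8.0, -8.7, 8.6]
width: -0.0001
gripper_force: 6.2
```

The tool has stopped moving and the force is rising, so the drawer is on its hard stop. I'll back off and rise.

Request:
{"op": "send_rows", "data": {
  "increments": [
    [0, -7, -7, 0, 0, 0, 0],
    [0, -25, -24, 0, 0, 0, 0],
    [0, -50, -47, 0, 0, 0, 0],
    [0, -60, -57, 50, 0, 0, 0],
    [0, -60, -57, 100, 0, 0, 0]
  ]
}}

```text
clock: 10.62
tool_pos: [0.4476, 0.261, 0.1835]
orientation: [[-0.727, -0.687, -0.001], [-0.687, 0.727, 0.0], [0.0, 0.001, -1.0]]
force: [1.3, 0.3, 0.5]
width: -0.0002
gripper_force: 0.0
```

Request:
{"op": "send_rows", "data": {
  "increments": [
    [0, -20, -60, 0, 0, 0, 0],
    [0, -20, -110, 0, 0, 0, 0],
    [0, -20, -160, 0, 0, 0, 0],
    [0, -20, -160, 0, 0, 0, 0],
    [0, -20, -160, 0, 0, 0, 0]
  ]
}}

```text
clock: 11.25
tool_pos: [0.4293, 0.102, 0.1837]
orientation: [[-0.727, -0.687, 0.002], [-0.687, 0.727, 0.001], [-0.002, -0.001, -1.0]]
force: [-0.1, -0.4, 0.0]
width: -0.0
gripper_force: 0.0
```

Run:
```python
from h import *
s=arm.read_state(); print(s["clock"],np.round(s["tool_pos"],4),s["force"])
im,d,W=cloud("top"); sc,_=eyes.grab_frame("scene")
cv2.imwrite("pics/g5.png",np.vstack([cv2.resize(im[90:265,60:260],(400,350)),cv2.resize(sc[60:180,150:350],(400,240))]))
```

```text
11.25 [0.4293 0.102  0.1837] [-0.0784212  -0.43110574  0.04263984]
```

View pics/g5.png

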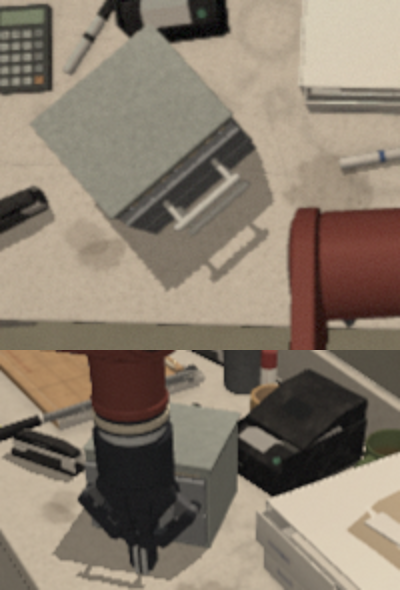

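The drawer front is flush with the unit, with both handles lined up at about (205,195) in the top crop, and the arm is clear.

```bash
python3 -c "
from station import workorder
print(workorder.job_done())"
```

```text
the job is handed in; nothing more can be done
None
```

The label roll is in the top drawer, the drawer is pushed shut to its hard stop, and the job was handed in after about 11 s of robot time; the hand-in did not report a verdict.

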